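# Open the tight screw-top jar in its bench holder and keep the cap in hand

## Robot

A 6-joint arm with a two-finger parallel gripper is mounted at the origin on a cart in front of the work surface, level with it; the furniture and walls round the work are solid. World frame = base frame: x ahead of the robot, y to its left, z up, the work surface at z = 0. Lengths are in m, angles in rad, forces in N, time in s.
With the tool pointing down it reaches from about 0.35 to 0.975 m from the base axis. Payload 7.1 kg.
Tool frame: the origin (TCP) lies midway between the tips of the shut fingers; the grasp point (between the pads) lies 19 mm behind it; z points along the fingers, y is the line along which they close (so a half turn about z gives the same grasp; the last joint's range is limited). The gripper opens to 88 mm and grips with 3 to 60 N. Pads are 20 mm wide; open, the fingers measure 115 mm over their backs; the gripper's body (75 mm by 178 mm) begins 61 mm behind the grasp point.
Start: joints at [1.304, 0.423, 1.63, -0, 1.089, -0.019], TCP at [0.153, 0.606, 0.223] pointing down, gripper open.
Joint ranges: [-3, 3], [-0.9, 2.11], [0.09, 2.58], [-1.31, 4.45], [0.11, 2.69], [-2.54, 2.54]. Speed limits (rad/s): [2.39, 2.39, 3.01, 3.14, 3.14, 3.14].

## Interface

Orientations are given as a unit quaternion [w, x, y, z].
In Python, from station import move_pose, movel, movej, command_gripper, wait, inverse_kinematics, read_camera, camera_info, MotionError, job_done, get_time, get_joint_pos, get_qvel, get_effort, get_tcp_pos, get_ee_rot, get_ft_force, get_ft_torque, get_grip_width, get_finger_force gives the robot as it stands. Calls block until the motion is done:
- move_pose(position, orientation): joint-space move of the TCP to a pose.
- movel(position, frame=None, v=0.15, until_force=None): straight line of the TCP; frame=None keeps the orientation; v is the mean speed in m/s. With until_force (N) it stops when the force on the tool has changed by that much, and returns True; else False.
- movej(angles): joint-space move.
- command_gripper(opening): opening from 0.0 (shut) to 1.0 (fully open); the grip force is fixed at half the most; returns when the fingers have stopped.
- wait(seconds).
- inverse_kinematics(position, orientation): joint angles nearest the present ones, or None.
- read_camera(name): name is "scene" or "top" or "wrist"; returns the picture (384x512x3 uint8, red, green, blue); there is no depth.
- camera_info(name): a dict with "intrinsics" (3x3 intrinsics, pixels), "dist" ([k1, k2, p1, p2, k3] as OpenCV has them; the pictures are not rectified), "T" (4x4, takes a point from camera to world coordinates); the wrist camera has in their place "tool_from_camera" (4x4, takes a point from camera to tool coordinates, whose origin is the TCP and whose axes are the flange's). Camera axes: x right, y up, looking along -z (the intrinsics and any distortion apply to the point x, -y, -z); pixel columns grow to the right and rows downward; lengths in m; the calibration is good to about 2 mm. A picture is of the moment at which its call begins: read the wrist's pose just before it. camera_info takes no time and is no camera call.
A pose or a line that the arm cannot do raises MotionError and nothing moves.
- job_done(): hands the job in; it is judged then, once.
Readings, each from a call of its own:
- get_time(): time.
- get_joint_pos(): joint angles.
- get_qvel(): joint speeds.
- get_effort(): joint torques, N m.
- get_tcp_pos(): TCP position.
- get_ee_rot(): TCP orientation.
- get_ft_force(): force on the tool from outside, world axes, zero at the start.
- get_ft_torque(): the same for the moment, N m.
- get_grip_width(): opening from 0.0 (shut) to 1.0 (fully open).
- get_finger_force(): force on a finger pad.
Only numpy, scipy, OpenCV 4.12 (cv2) and the standard library are available. Lean on these libraries where they do the work, as an engineer would, in place of code of your own. Each camera call takes 0.05 s, during which the arm holds its last target. There are 200 camera calls.

## Task

Stand the square screw-top jar fully down in the square well of the bench holder, which keeps it from turning, then unscrew its tight black cap (anticlockwise seen from above, taking a fresh grip when needed) until the thread lets go. Clean practice: the cap is never laid down, so finish while still holding it in the gripper, clear of the jar and level, about 3 cm straight above the open mouth, with the jar still seated in the holder. Leave the three small vials standing where they are.

Things in the scene. Friction and masses are not known exactly. Their poses are not given: they have to be found in the camera images.
- jar_mid (a point): Centre of the loose white square jar, on its upright axis 50 mm above its underside. Body 58 x 58 mm, corners rounded 8 mm, straight sides up to 65 mm, then a shoulder to a round neck 41 mm across from 79 mm up. About 0.3 kg. x and y axes are square to its sides, z is up; any of the four sides may face any side of the holder. Blank label on the -x side.
- mouth (a point): Centre of the jar's mouth: 53 mm above jar_mid, level with the top of the elastic seal ring on the rim, which the cap presses down. The neck carries a two-start thread.
- cap_mid (a point): Centre of the black ribbed screw cap: 56 mm across, 24 mm high (its top and lower edge are 12 mm above and below this point), closed top, 35 g. Screwed on, this point is 44.5 mm above jar_mid and the shoulder begins 4 mm below the lower edge, reaching the 58 mm body 15 mm below it. The jar can be carried by its cap. z points to its top. Lifted 3 cm clear of the rim it is 95 mm above jar_mid.
- cap: The same cap at the middle of its lower edge. Angle from the jar's x axis to the cap's x axis, anticlockwise from above: 0 to 0.12 rad at the start; below 2.0 rad the thread holds the cap, from 2.1 to 2.55 it lifts straight off, at about 2.6 it meets a stop (do not force it). It rises 1.5 mm on the way. Turning takes about 0.5 N m, a 30 N grip is enough; let go of half-way it stays.
- well (a point): Centre of the floor of the square well in the bench holder, an aluminium block 92 x 92 mm, 40 mm high, on a thin black rubber foot, fixed at a place that varies. The well is 61 x 61 mm and 32 mm deep, its floor 8 mm above the table, the mouth chamfered out to 67 mm over its top 4 mm. x and y axes are square to the well's sides, z is up. Seated, jar_mid is 50 mm above this point.
- vial_a_mid (a point): Centre of a loose small glass vial standing on the table, 33 mm across and 56 mm high; leave it alone.
- vial_b_mid (a point): Centre of a loose slender glass vial standing on the table, 25 mm across and 82 mm high; leave it alone.
- vial_c_mid (a point): Centre of a loose little glass vial standing on the table, 21 mm across and 40 mm high; leave it alone.
Not all that is in view belongs to the job. Of the things shaped like the cap, the black one is meant.

How it is judged:
On the way, in this order (a step that is already met when the one before it is completed fails the run):
1. the jar stands fully down in the well of the holder, its cap still screwed on (horizontal distance between jar_mid and well below 0.006 m and z of jar_mid in the frame of well between 0.046 and 0.0535 m and angle between jar_mid's own z axis and vertical below 0.06 rad and z of cap_mid in the frame of jar_mid below 0.052 m), for 0.2 s.
2. the cap has come off the thread, over the mouth, with the jar still down in the well (horizontal distance between jar_mid and well below 0.006 m and z of jar_mid in the frame of well between 0.046 and 0.0535 m and angle between jar_mid's own z axis and vertical below 0.06 rad and z of cap_mid in the frame of jar_mid above 0.068 m and horizontal distance between cap_mid and jar_mid below 0.02 m), for 0.2 s.
At the end, for the whole second after the job is handed in: Jar fully down in the well (within 6 mm of its axis, at most 3.5 mm high, tilt under 0.06 rad); gripper holds the cap still and clear of the jar, cap_mid 75 to 120 mm above jar_mid, within 15 mm of the jar's axis, tilt under 0.17 rad; each vial moved under 20 mm (horizontal distance between jar_mid and well below 0.006 m and z of jar_mid in the frame of well between 0.046 and 0.0535 m and angle between jar_mid's own z axis and vertical below 0.06 rad and z of cap_mid in the frame of jar_mid between 0.075 and 0.12 m and horizontal distance between cap_mid and jar_mid below 0.015 m and angle between cap_mid's own z axis and vertical below 0.17 rad and contact force between the fingers and cap above 2 N and contact force between cap and jar below 0.1 N and linear speed of cap below 0.03 m/s and distance of each of vial_a_mid, vial_b_mid, vial_c_mid from where it was at the start of the episode below 0.02 m); the arm keeps its last pose, push and grip.
It fails at once if a vial is knocked over or pushed away (distance of any of vial_a_mid, vial_b_mid, vial_c_mid from where it was at the start of the episode above 0.03 m or angle between any of vial_a_mid, vial_b_mid, vial_c_mid's own z axis and vertical above 0.5 rad).
It fails at once if the cap is laid or dropped on the table (height (world z) of cap_mid below 0.04 m).
It also fails if it takes over 45 s, if anything falls off the work surface, if the arm or the gripper's body presses on something with over 40 N, if the wrist force passes 120 N, or if a joint passes its speed limit or range.

## Working session

There is one attempt and no reset: what is moved stays moved. The work goes in short steps, each a Python script; the robot and the scene stay as the last script left them, time stands still between calls to the robot, and variables do not carry over. Pictures are saved under pics/ and viewed, at most 10 in all, crops included, and the job is handed in when it is done.

```bash
ls; mkdir -p pics
python3 - <<'E'
from station import *
import cv2, numpy as np
a=read_camera("scene");b=read_camera("top")
cv2.imwrite("pics/s0.png",a[:,:,::-1]);cv2.imwrite("pics/t0.png",b[:,:,::-1])
for n in("scene","top","wrist"):print(n,camera_info(n))
print(get_time(),get_ee_rot(),get_tcp_pos())
E
```

```text
pics
scene {'intrinsics': array([[468.11446829,   0.        , 253.74403529],
       [  0.        , 468.11446829, 196.70867115],
       [  0.        ,   0.        ,   1.        ]]), 'dist': array([-0.14647137,  0.        ,  0.        ,  0.        ,  0.        ]), 'T': array([[ 0.7711522 ,  0.27768842, -0.57289915, -0.19418266],
       [-0.63663493,  0.34270716, -0.69083122, -0.52808859],
       [ 0.00450081,  0.89746362,  0.44106553,  0.63915114],
       [ 0.        ,  0.        ,  0.        ,  1.        ]])}
top {'intrinsics': array([[458.9941592 ,   0.        , 258.74663085],
       [  0.        , 458.9941592 , 189.42048404],
       [  0.        ,   0.        ,   1.        ]]), 'dist': array([0.01821576, 0.        , 0.        , 0.        , 0.        ]), 'T': array([[ 0.00970505,  0.99696121, -0.07729265,  0.39106912],
       [-0.99994453,  0.00935963, -0.00483   ,  0.3120844 ],
       [-0.00409189,  0.07733524,  0.99699675,  1.34210807],
       [ 0.        ,  0.        ,  0.        ,  1.        ]])}
wrist {'intrinsics': array([[289.75282773,   0.        , 252.33707114],
       [  0.        , 289.75282773, 182.6420423 ],
       [  0.        ,   0.        ,   1.        ]]), 'dist': array([-0.04114878,  0.        ,  0.        ,  0.        ,  0.        ]), 'tool_from_camera': array([[ 5.10922979e-04,  9.54421515e-01,  2.98461572e-01,
         8.16653329e-02],
       [ 9.99998383e-01,  2.69927075e-05, -1.79816976e-03,
         8.05987860e-04],
       [-1.72426819e-03,  2.98462008e-01, -9.54419958e-01,
        -1.61330740e-01],
       [ 0.00000000e+00,  0.00000000e+00,  0.00000000e+00,
         1.00000000e+00]])}
0.1 [-1.01653992e-04  1.23568137e-01  9.92335858e-01 -6.70828948e-04] [0.15313426 0.60544744 0.22197438]
```

View pics/s0.png

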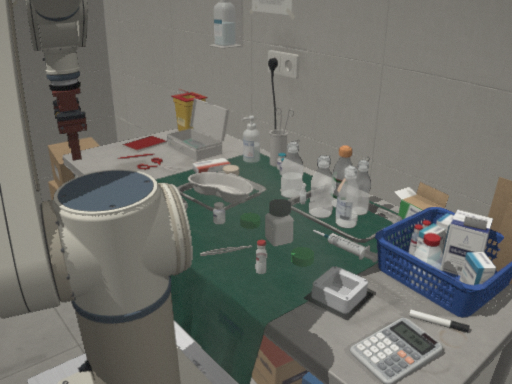

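View pics/t0.png

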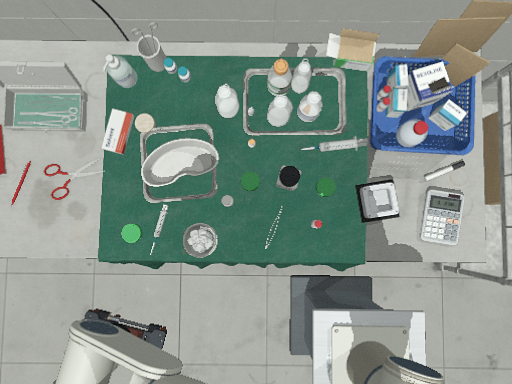

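The black cap of the jar is at top (289,177) and scene (279,205). The aluminium holder is at top (378,199) and scene (341,290). The look-alikes are green discs at top (250,181), (326,187) and (131,233) and a beige one at (145,122); only the black one matches. I take the vials to be top (227,201), (318,224) and (251,143). I'll confirm with one crop and measure.

```bash
cat > h.py <<'E'
from station import *
import cv2, numpy as np
def ray(cam,px,T=None):
    i=camera_info(cam)
    p=cv2.undistortPoints(np.array(px,float).reshape(-1,1,2),i["intrinsics"],i["dist"]).reshape(-1,2)
    T=i["T"] if T is None else T
    d=np.c_[p[:,0],-p[:,1],-np.ones(len(p))]@T[:3,:3].T
    return T[:3,3],d
def onz(cam,px,z,T=None):
    o,d=ray(cam,px,T); return o+d*((z-o[2])/d[:,2])[:,None]
def wristT():
    p=get_tcp_pos();w,x,y,z=get_ee_rot()
    from scipy.spatial.transform import Rotation as R
    T=np.eye(4);T[:3,:3]=R.from_quat([x,y,z,w]).as_matrix();T[:3,3]=p
    return T@camera_info("wrist")["tool_from_camera"]
def down(yaw): # tool pointing down, tool x axis at world angle yaw
    return [0,np.cos(yaw/2),np.sin(yaw/2),0]
E
python3 - <<'E'
from h import *
b=cv2.imread("pics/t0.png");a=cv2.imread("pics/s0.png")
c=cv2.resize(b[120:240,215:415],None,fx=4,fy=4,interpolation=cv2.INTER_CUBIC)[:300*2]
cv2.imwrite("pics/c1.png",c)
cv2.imwrite("pics/c2.png",cv2.resize(a[190:320,200:400],None,fx=4,fy=4,interpolation=cv2.INTER_CUBIC))
v=b.max(2)
m=np.zeros_like(v);m[160:195,272:305]=(v[160:195,272:305]<45)*255
n=max(cv2.findContours(m,0,2)[0],key=cv2.contourArea)
ctr,r=cv2.minEnclosingCircle(n);print(ctr,r,onz("top",[ctr],.1065))
m=np.zeros_like(v);m[170:228,350:405]=(v[170:228,350:405]<40)*255
n=np.argwhere(m)[:,::-1].astype(np.float32)
rc=cv2.minAreaRect(n);print(rc); bx=cv2.boxPoints(rc)
w=onz("top",bx,.0);print(w,w.mean(0))
print(onz("top",[(227,201),(318,224),(251,143)],.05))
E
```

```text
(289.4611511230469, 175.6941680908203) 10.320000648498535 [[0.52488483 0.23534073 0.1065    ]]
((376.8520202636719, 200.43600463867188), (38.01315689086914, 36.760955810546875), 79.69515228271484)
[[ 0.51069474  0.03561079  0.        ]
 [ 0.53101728 -0.07019938  0.        ]
 [ 0.42177013 -0.08851101  0.        ]
 [ 0.40158763  0.01660844  0.        ]] [ 0.46626744 -0.02662279  0.        ]
[[0.45766619 0.40750335 0.05      ]
 [0.39553374 0.15122691 0.05      ]
 [0.62351543 0.34167246 0.05      ]]
```

View pics/c1.png

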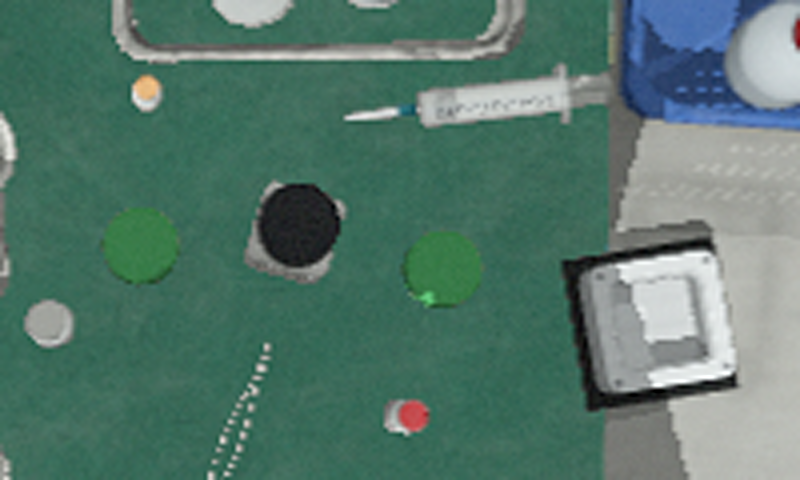

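View pics/c2.png

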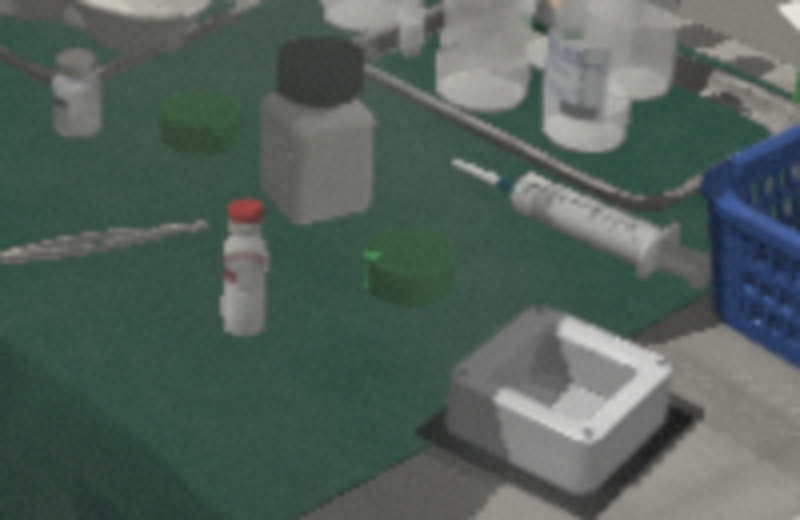

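The crops confirm it: the jar with the black cap is at top (289,176) and stands upright, turned about -16°. The holder is at top (377,200), turned about 10°. The three vials are clear of both. I'll check the basket height and take a close look over the jar.

Run:
```python
from h import *
def tri(t,s):
    o1,d1=ray("top",[t]);o2,d2=ray("scene",[s]);A=np.c_[d1[0],-d2[0]]
    k=np.linalg.lstsq(A,o2-o1,rcond=None)[0];p1=o1+k[0]*d1[0];p2=o2+k[1]*d2[0];return (p1+p2)/2,np.linalg.norm(p1-p2)
print("bottle",tri((421,127),(431,239)));print("rimcorner",tri((373,150),(380,243)))
for n in range(1):
    move_pose([.525,.235,.21],down(np.radians(164)))
    print(get_joint_pos(),get_time())
    T=wristT();im=read_camera("wrist");cv2.imwrite("pics/w1.png",im[:,:,::-1]);np.save("w1T.npy",T)
```

```text
bottle (array([ 0.65740365, -0.11581112,  0.1154569 ]), np.float64(0.005350936235501588))
rimcorner (array([ 0.60876724, -0.00600881,  0.07025908]), np.float64(0.016486058705826975))
[ 4.01622859e-01  3.65811646e-01  1.75242207e+00  2.50486008e-04
  1.02326180e+00 -8.91107027e-01] 2.0
```

View pics/w1.png

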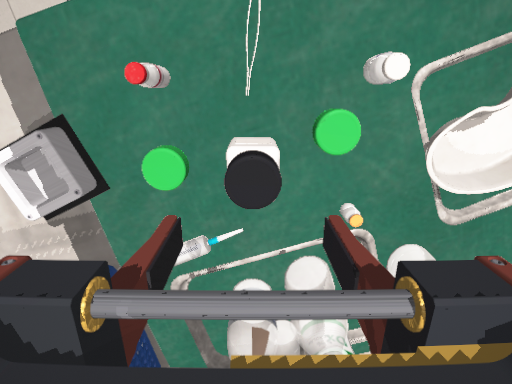

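The cap is at wrist (253,180) and the white body face at (253,150), nearly square to the picture. The holder is at left (45,170), and the green discs and vials are clear of the fingers. I'll measure the cap centre and side angle, and re-measure the holder.

Run:
```python
from h import *
b=cv2.imread("pics/w1.png");T=np.load("w1T.npy");hs=cv2.cvtColor(b,cv2.COLOR_BGR2HSV)
v=b.max(2)
m=np.zeros_like(v);m[145:215,215:290]=(v[145:215,215:290]<60)*255
n=max(cv2.findContours(m,0,2)[0],key=cv2.contourArea);c,r=cv2.minEnclosingCircle(n)
m2=cv2.moments(n);print("cap",c,r,onz("wrist",[c],.1065,T), )
e=np.array(n[:,0],float);P=onz("wrist",e,.1065,T)[:,:2]
cc,rr=cv2.minEnclosingCircle(P.astype(np.float32));print("cap world",cc,rr)
w=np.zeros_like(v);w[125:200,215:295]=((hs[125:200,215:295,1]<70)&(v[125:200,215:295]>80))*255
# base edge: topmost white per column
cols=range(238,270);pt=[(x,np.argmax(w[:,x]>0)) for x in cols]
print(pt[::6])
L=onz("wrist",pt,.0,T);d=cv2.fitLine(L[:,:2].astype(np.float32),2,0,.01,.01).ravel();print("edge ang",np.degrees(np.arctan2(d[1],d[0])),d[2:])
n_=np.array([-d[1],d[0]]);print("dist axis to edge",(np.array(cc)-d[2:])@n_)
rows=range(146,158,3);print([(y,np.where(w[y]>0)[0][[0,-1]]) for y in rows])
```

```text
cap (252.4498291015625, 179.8131561279297) 29.154827117919922 [[0.52345952 0.23771762 0.1065    ]]
cap world (0.5241646766662598, 0.23708316683769226) 0.029079759493470192
[(238, np.int64(137)), (244, np.int64(137)), (250, np.int64(137)), (256, np.int64(137)), (262, np.int64(137)), (268, np.int64(137))]
edge ang 74.07586 [0.4997177  0.24614085]
dist axis to edge -0.025993938269521788
[(146, array([228, 277])), (149, array([227, 278])), (152, array([226, 279])), (155, array([225, 279]))]
```

Run:
```python
from h import *
move_pose([.466,-.027,.21],down(np.radians(190)))
T=wristT();im=read_camera("wrist");cv2.imwrite("pics/w2.png",im[:,:,::-1]);np.save("w2T.npy",T)
print(get_time(),get_joint_pos())
```

```text
3.1417 [-8.16100048e-02  2.07878736e-01  1.97939152e+00  2.48826220e-04
  9.53713585e-01 -1.82760885e+00]
```

View pics/w2.png

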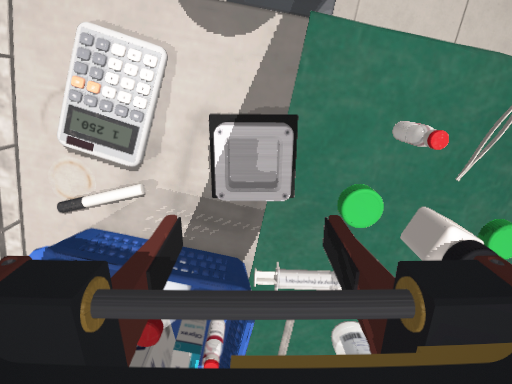

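The holder sits at wrist (253,160), nearly square to the picture. Its four rim screws are near (221,132), (287,132), (221,195) and (287,195), and the black foot shows round it. I'll measure from the screws on the top plane.

Run:
```python
from h import *
b=cv2.imread("pics/w2.png");T=np.load("w2T.npy");g=cv2.cvtColor(b,cv2.COLOR_BGR2GRAY)
bh=cv2.morphologyEx(g,cv2.MORPH_BLACKHAT,np.ones((9,9)))
S=[]
for (x,y) in [(221,132),(287,132),(287,195),(221,195)]:
    k=bh[y-7:y+8,x-5:x+6].astype(float);k[k<.5*k.max()]=0
    Y,X=np.mgrid[y-7:y+8,x-5:x+6];S.append(((k*X).sum()/k.sum(),(k*Y).sum()/k.sum()))
print(np.round(S,1));W=onz("wrist",S,.04,T)[:,:2];print(W,W.mean(0))
print([np.round((np.linalg.norm(W[i]-W[i-1]),np.degrees(np.arctan2(*(W[i]-W[i-1])[::-1]))%90),4) for i in range(4)])
# foot, by dark mask
m=np.zeros_like(g);m[105:210,200:305]=(b.max(2)[105:210,200:305]<35)*255
rc=cv2.minAreaRect(np.argwhere(m)[:,::-1].astype(np.float32));w=onz("wrist",cv2.boxPoints(rc),0.002,T)
print(rc,w.mean(0),[np.linalg.norm(w[i]-w[i-1]) for i in range(4)])
```

```text
[[219.3 131.5]
 [288.5 130.3]
 [286.7 195.7]
 [220.2 195.3]]
[[ 0.43522153 -0.0690871 ]
 [ 0.42023622  0.0081741 ]
 [ 0.49789281  0.02270704]
 [ 0.51151026 -0.05718034]] [ 0.4662152  -0.02384657]
[array([0.0772, 8.8709]), array([ 0.0787, 10.9766]), array([ 0.079 , 10.5999]), array([0.081 , 9.6735])]
((253.5, 156.0), (87.0, 82.0), 0.0) [ 0.46671566 -0.02373509  0.002     ] [np.float64(0.11825882608652803), np.float64(0.10909086052210512), np.float64(0.10866661696105827), np.float64(0.10916337822878935)]
```

Run:
```python
from h import *
q=down(np.radians(164))
move_pose([.525,.236,.15],q)
print(movel([.525,.236,.037],v=.12,until_force=8),get_tcp_pos())
command_gripper(0.0);print(get_grip_width()*88,get_finger_force(),get_ft_force())
movel([.525,.236,.13],v=.12)
print(get_grip_width()*88,get_finger_force(),get_ft_force(),get_time())
T=wristT();p=get_tcp_pos();im=read_camera("wrist");cv2.imwrite("pics/w3.png",im[:,:,::-1]);np.save("w3T.npy",T)
b=im;v=b.max(2);ok=np.zeros_like(v);ok[140:330,180:330]=(v[140:330,180:330]<60)*255
n=max(cv2.findContours(ok,0,2)[0],key=cv2.contourArea);print(cv2.minEnclosingCircle(n),cv2.boundingRect(n),p)
```

```text
False [0.52553633 0.23612642 0.03764954]
58.06577783121106 29.988993108272552 [-0.5314645   0.41468782  2.77352521]
57.821932938907366 29.98830556869507 [-0.13350587  0.76627537 -4.88333842] 6.8
((252.83685302734375, 278.2807312011719), 71.6434097290039) (182, 225, 143, 65) [0.52436387 0.23573271 0.12924302]
```

View pics/w3.png

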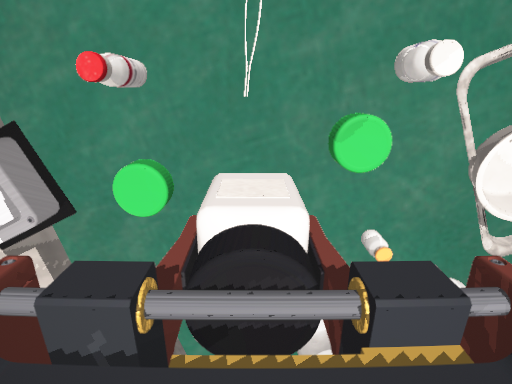

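The jar is held level with its front face square to the picture (base edge at row 174). The front of the cap's lower edge is at about (253,225). I'll get the axis offset in the tool from those two edges.

Run:
```python
from h import *
T=camera_info("wrist")["tool_from_camera"]
b=cv2.imread("pics/w3.png");v=b.max(2).astype(int)
col=v[:,253];print(col[165:180],col[215:250])
r1=np.argmax(col[150:200]>150)+150-.5; r2=np.argmax(col[190:260]<90)+190-.5
print(r1,r2,"base",onz("wrist",[(253,r1)],.0370,T)[0][0]-.029,"cap low",onz("wrist",[(253,r2)],.0370-.0825,T)[0][0]-.028)
```

```text
[122 124 125 126 126 126 126 125 225 234 234 234 235 234 241] [255 255 255 255 255 255 255 255 255 133  39  36  34  35  35  35  35  35
  36  34  35  34  34  35  35  35  35  35  35  34  34  35  34  40  43]
172.5 224.5 base -0.0017808223017624046 cap low -0.001780554654869388
```

Run:
```python
from h import *
q=down(np.radians(190.1));x,y=.4647,-.0242
move_pose([x,y,.14],q);movel([x,y,.085],v=.1);wait(.3)
print("pre",get_tcp_pos(),get_ft_force(),get_ft_torque())
for z in(.070,.055,.0445):
    h=movel([x,y,z],v=.03,until_force=12);p=get_tcp_pos();print(z,h,p,get_ft_force(),get_ft_torque())
    if h:break
print(get_time(),get_grip_width()*88,get_joint_pos())
im=read_camera("wrist");cv2.imwrite("pics/w4.png",im[:,:,::-1])
```

```text
pre [ 0.46504875 -0.02423917  0.08548395] [ 1.00689656  0.83516914 -3.94887422] [ 0.00771955  0.03626556 -0.04220012]
0.07 False [ 0.4646383  -0.02442487  0.06976054] [-0.28621372 -4.73426668 -5.52648733] [-0.93123896 -0.14587488 -0.09323631]
0.055 False [ 0.4650073  -0.02440582  0.05446467] [ 1.97128156 -5.50686754 -7.2780456 ] [-1.16665198 -0.38086803 -0.10954705]
0.0445 True [ 0.46528611 -0.02443481  0.04501618] [-0.08895294 -1.26446708  2.52298487] [-0.00899155  0.01752071 -0.07709503]
10.5583 57.555387458557696 [-7.79099611e-02  5.02952642e-01  2.07400976e+00 -2.83728972e-04
  5.63489240e-01 -1.82444614e+00]
```

Run:
```python
from h import *
command_gripper(1.0);p=get_tcp_pos()
print(get_ft_force(),get_ft_torque())
movel([p[0],p[1],.15],v=.15)
x,y,z=.467,-.024,.0855
y0=.32
move_pose([x,y,.15],down(y0));print(get_joint_pos(),get_time())
wait(.2);T=wristT();im=read_camera("wrist");cv2.imwrite("pics/w5.png",im[:,:,::-1]);np.save("w5T.npy",T)
```

```text
[ 0.63822294  0.4178633  -0.1066222 ] [ 0.00785211 -0.01525382  0.01453144]
[-7.67809640e-02  3.04945509e-01  2.02499587e+00 -8.82682373e-06
  8.11863899e-01  1.17358747e+00] 14.6417
```

View pics/w5.png

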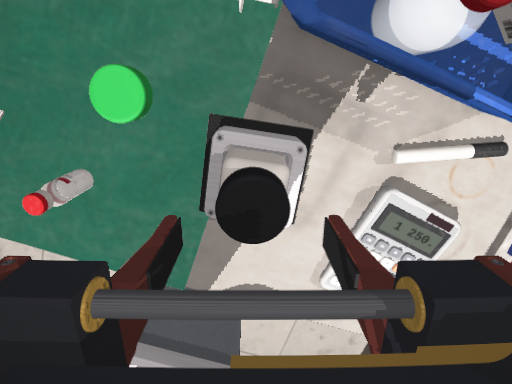

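The jar stands in the holder with its cap at wrist (253,206), between the open fingers. I'll measure the cap centre, grip it and start turning while watching the forces.

Run:
```python
from h import *
b=cv2.imread("pics/w5.png");T=np.load("w5T.npy");v=b.max(2)
m=np.zeros_like(v);m[155:250,200:305]=(v[155:250,200:305]<45)*255
m=cv2.morphologyEx(m,cv2.MORPH_OPEN,np.ones((9,9)))
n=max(cv2.findContours(m,0,2)[0],key=cv2.contourArea)
N=n[:,0].astype(float);N=N[N[:,1]>200]   # far half = top rim only
P=onz("wrist",N,.1145,T)[:,:2]
A=np.c_[2*P,np.ones(len(P))];s=np.linalg.lstsq(A,(P**2).sum(1),rcond=None)[0];print("cap",s[:2],np.sqrt(s[2]+s[:2]@s[:2]),cv2.boundingRect(n))
x,y,z=.467,-.024,.0855;y0=.32
if np.linalg.norm(s[:2]-[x,y])<.004:
    print(movel([x,y,z],v=.1,until_force=8),get_tcp_pos());command_gripper(0.0);wait(.1)
    print(get_grip_width()*88,get_finger_force(),get_ft_force(),get_ft_torque(),get_time())
```

```text
cap [ 0.46743432 -0.02295164] 0.02665922627727585 (216, 168, 73, 76)
False [ 0.46726647 -0.02403385  0.08573942]
55.83485151729582 30.0005416944623 [0.17114431 0.54541902 4.16334798] [0.10153485 0.19801908 0.00503822] 16.3833
```

Run:
```python
from h import *
x,y,z,y0=.467,-.024,.0855,.32
tot=2.25;k=6
for i in range(1,k+1):
    a=tot*i/k
    move_pose([x,y,z+.0016*i/k],down(y0+a))
    q=get_ee_rot();print(round(a,2),round(2*np.arctan2(q[2],q[1]),3),np.round(get_ft_force(),1),np.round(get_ft_torque(),2),round(get_grip_width()*88,2),round(get_time(),1))
    if np.linalg.norm(get_ft_force())>50:break
```

```text
0.38 0.692 [-1.1  0.1  4.5] [-0.    0.3   0.12] 56.18 16.8
0.75 1.067 [-1.7  0.   6. ] [0.05 0.35 0.05] 56.24 17.3
1.12 1.442 [-1.4  0.4  6.2] [0.07 0.29 0.11] 56.55 17.7
1.5 1.817 [-2.1  1.   6.7] [0.07 0.46 0.04] 56.3 18.2
1.88 2.192 [-3.9  1.1  8.9] [-0.03  0.6   0.13] 56.26 18.6
2.25 2.567 [-4.8  0.3 11.4] [-0.06  0.8   0.13] 56.06 19.1
```

Run:
```python
from h import *
x,y=.467,-.024;p=get_tcp_pos();f0=get_ft_force()
for z in(.0885,.0905,.0935):
    h=movel([x,y,z],v=.02,until_force=22);print(h,get_tcp_pos(),get_ft_force(),get_ft_torque(),get_grip_width()*88)
    if h:break
im=read_camera("wrist");cv2.imwrite("pics/w6.png",im[:,:,::-1]);print(get_time())
```

```text
False [ 0.46657108 -0.02408326  0.08826895] [-1.74718522 -1.75888819  0.34381364] [-0.24868037  0.30826471  0.02244032] 56.13659652375392
False [ 0.46687346 -0.02400139  0.09041661] [-2.61150389 -1.32857077  0.3912626 ] [-0.10067237  0.30673574 -0.03715587] 56.33183399195173
False [ 0.46706235 -0.0238973   0.09365835] [-1.85326997  0.25112194  0.35847156] [0.07863602 0.21804325 0.01348203] 56.08291536259991
19.9333
```

View pics/w6.png

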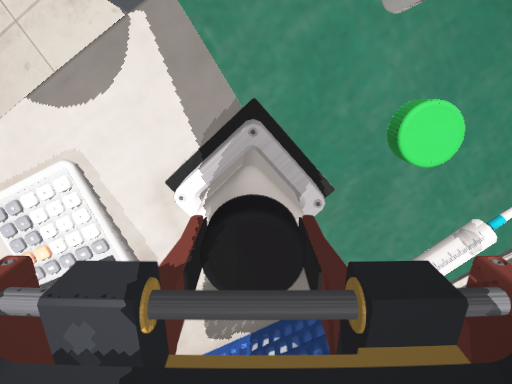

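The lift of 8 mm shows no jar weight on the wrist (carrying the jar read about -4 N). The thread is off, and the jar still stands in the holder at (253,180). I'll lift to 3 cm and verify.

Run:
```python
from h import *
movel([.467,-.024,.136],v=.05);wait(.6)
print(get_tcp_pos(),get_ft_force(),get_finger_force(),get_grip_width()*88,get_time())
a=read_camera("scene");b=read_camera("wrist")
c=cv2.resize(a[170:330,260:420],None,fx=3,fy=3)
cv2.imwrite("pics/f.png",np.hstack([c,b[:,220-110:220+210]] if False else [c,cv2.resize(b,None,fx=.6,fy=.6)[:0]] if False else [c])[:,:,::-1])
```

```text
[ 0.46696271 -0.02399131  0.13594984] [ 0.13737402  0.87047642 -0.36887317] 29.999931547790766 56.34626779339544 21.5333
```

View pics/f.png

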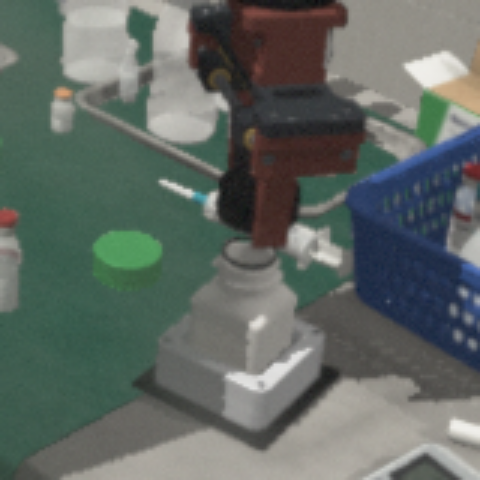

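The crop shows the open jar seated level in the holder, with its neck at (248,262). The black cap is held at (258,195), straight above the mouth.

```bash
python3 -c "
from station import *
print(job_done())"
```

```text
the job is handed in; nothing more can be done
None
```

The job is handed in at about 21.5 s: the jar is seated in the holder, the black cap is unscrewed and held level about 3 cm above the open mouth, and I saw no vial disturbed; the station gave no verdict.

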